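# Calibration weights back on their rests

## Robot

A 6-joint arm with a two-finger parallel gripper is mounted at the origin on a cart in front of the work surface, level with it; the furniture and walls round the work are solid. World frame = base frame: x ahead of the robot, y to its left, z up, the work surface at z = 0. Lengths are in m, angles in rad, forces in N, time in s.
With the tool pointing down it reaches from about 0.4 to 0.825 m from the base axis. Payload 7 kg.
Tool frame: the origin (TCP) lies midway between the tips of the shut fingers; the grasp point (between the pads) lies 19 mm behind it; z points along the fingers, y is the line along which they close (so a half turn about z gives the same grasp; the last joint's range is limited). The gripper opens to 88 mm and grips with 3 to 60 N. Pads are 19 mm wide; open, the fingers measure 130 mm over their backs; the gripper's body (78 mm by 193 mm) begins 47 mm behind the grasp point.
Start: joints at [1.62, 0.359, 0.012, 0, -1.224, -0.288], TCP at [0.16, 0.656, 0.227] pointing down, gripper open.
Joint ranges: [-3.07, 3.07], [-1.43, 2.12], [-1.02, 1.25], [-3.03, 1.67], [-3.05, -0], [-3.03, 3.03]. Speed limits (rad/s): [2.39, 2.39, 3.01, 3.14, 3.14, 3.14].

## Interface

Orientations are given as [roll, pitch, yaw] about the fixed x, y, z axes, in that order (R = Rz(yaw) Ry(pitch) Rx(roll)).
In Python, from station import telemetry, eyes, ticket, recognise, trace gives the robot as it stands. The module is installed in compiled form; this text tells all that it offers.
- The arm moves only by the tool servo_tool, never from a script. Its argument "series" is a list that holds one entry, the list of rows, each a list of 4 numbers: the shift along the tool's x, y, z in mm, then the turn about the tool's z in rad. In form: [[[x, y, z, roll], ...]]. A call has exactly 10 rows; each row shifts and turns the commanded pose from where the row before left it, along the tool's axes as they then stand; what a row does not reach is not made up. A row lasts 1/12 s, in which the tool goes at most 41.7 mm and 7.16 degrees, less where a joint would pass 70% of its speed; a pose out of reach is approached as far as the arm can. A call is refused whole if a number of a shift passes 41.7 or a number of a turn 0.125, either way. A call with a gripper value outside its range is refused whole. "claw" is the gripper's target within -1 to 1 (shut at 1, half-way at 0, fully open at -1), set as the call begins (left out, the last holds). The fingers move at their own pace and stop on an object; "grip_force" is the grip in N (left out, the last holds). Time passes only in rows, so rows that do not move let the fingers close, or fill a call up. It gives the time, the measured TCP pose, the force, the opening and the grip force at its end, in the units of the state.
- telemetry.get_state(): the state, without advancing time (a new reading comes with each control period).
- eyes.grab_frame(name): name is "scene" or "top"; returns the picture (400x640x3 uint8, red, green, blue); there is no depth.
- eyes.calibration(name): a dict with "mtx" (3x3 intrinsics, pixels), "rvec" (rotation vector, rad) and "tvec" (3), from world to camera coordinates, as OpenCV has them. Camera axes: x right, y down, z forward; pixel columns grow to the right and rows downward; lengths in m; the calibration is good to about 2 mm. A picture is of the moment at which its call begins. calibration takes no time and is no camera call.
- ticket.job_done(): hands the job in; it is judged then, once.
Trained networks look in the newest picture that a camera, given by its name, has taken for a name from the list of things; names that differ only in an ending like _2 or _b are one class to them, and where a whole thing is asked for, a point or a joint stands for the part that bears it (a point fixed in the world has none). Each returns a list of dicts, best first, with "conf" (0 to 1); they miss things now and then, are a little off and sometimes report something else, mostly with a low value. They report only what shows in the picture. A call takes as long as a camera call. They do not tell look-alikes from the thing itself.
- recognise(camera, name): "position" ([x, y, z] in m, in world coordinates, good to about 4 mm: the middle of the surface that is visible of it).
- trace(camera, name): "mask" (400x640 bool, what is visible of it).
The state is a dict: "t": time; "q": joint angles; "qd": joint speeds; "joint_efforts": joint torques, N m; "eef_pos": TCP position; "ee_rot": TCP orientation; "force": force on the tool from outside, world axes, zero at the start; "moment": the same for the moment, N m; "width": finger opening in m; "gripper_force": force on a finger pad.
Only numpy, scipy, OpenCV 4.12 (cv2) and the standard library are available. Lean on these libraries where they do the work, as an engineer would, in place of code of your own. Each camera call takes 0.05 s, during which the arm holds its last target. There are 200 camera calls.

## Task

Four brass calibration weights of different sizes stand among the parts on the bench. Put each one upright into the well of the wooden rest of its size: the largest weight in the widest well, the smallest in the narrowest, and the two between likewise. Carry them upright, set them down gently without tipping any over, leave the black star knob and the grey tee fitting where they lie, and let go of everything.

Things in the scene. Friction and masses are not known exactly. Their poses are not given: they have to be found in the camera images.
- weight_24: the smallest of the four brass calibration weights, an upright turned weight with a knob on top, 24 mm across and 26 mm tall (24 mm across over nearly all its height); about 0.1 kg; loose; origin at the centre of its underside, z up along its axis
- weight_32: the second smallest of the four brass calibration weights, an upright turned weight with a knob on top, 32 mm across and 34 mm tall (straight round body 32 mm across up to z = 27 mm, a narrower knob above); about 0.2 kg; loose; origin at the centre of its underside, z up along its axis
- weight_41: the second largest of the four brass calibration weights, an upright turned weight with a knob on top, 41 mm across and 44 mm tall (straight round body 41 mm across up to z = 29 mm, a narrower knob above); about 0.4 kg; loose; origin at the centre of its underside, z up along its axis
- weight_52: the largest of the four brass calibration weights, an upright turned weight with a knob on top, 52 mm across and 56 mm tall (straight round body 52 mm across up to z = 39 mm, a narrower knob above); about 0.75 kg; loose; origin at the centre of its underside, z up along its axis
- rest_24: the smallest of the four dark wooden rests, a round block 52 mm across and 11 mm high with a round felt-lined well 38 mm wide and 6 mm deep in its top (well floor 5 mm above the table); fixed to the table; origin at the centre of its underside, z up
- rest_32: the second smallest of the four dark wooden rests, a round block 60 mm across and 11 mm high with a round felt-lined well 46 mm wide and 6 mm deep in its top (well floor 5 mm above the table); fixed to the table; origin at the centre of its underside, z up
- rest_41: the second largest of the four dark wooden rests, a round block 70 mm across and 11 mm high with a round felt-lined well 56 mm wide and 6 mm deep in its top (well floor 5 mm above the table); fixed to the table; origin at the centre of its underside, z up
- rest_52: the largest of the four dark wooden rests, a round block 82 mm across and 11 mm high with a round felt-lined well 68 mm wide and 6 mm deep in its top (well floor 5 mm above the table); fixed to the table; origin at the centre of its underside, z up
- star_knob: bystander: black five-lobed star knob with a light metal hub, 32 x 31 mm, 20 mm high, loose among the weights and rests; origin at the centre of its underside
- tee_fitting: bystander: small grey tee fitting, 29 x 34 mm, 16 mm high, loose among the weights and rests; origin at the centre of its underside
Not all that is in view belongs to the job. What is shaped like the weight_24 but blue, green or turquoise is not meant.

How it is judged:
At the end, for the whole second after the job is handed in: each weight stands upright (within 0.08 rad), at rest and released on the floor of the well of its own rest: largest in widest, and so on down; its axis within 10 mm of the rest's, its underside 3 to 7.5 mm above the rest's underside (horizontal distance between weight_24 and rest_24 below 0.01 m and z of weight_24 in the frame of rest_24 between 0.003 and 0.0075 m and angle between each of weight_24, weight_32, weight_41, weight_52's own z axis and vertical below 0.08 rad and linear speed of each of weight_24, weight_32, weight_41, weight_52 below 0.02 m/s and contact force between the fingers and weight_24 below 0.1 N and horizontal distance between weight_32 and rest_32 below 0.01 m and z of weight_32 in the frame of rest_32 between 0.003 and 0.0075 m and contact force between the fingers and weight_32 below 0.1 N and horizontal distance between weight_41 and rest_41 below 0.01 m and z of weight_41 in the frame of rest_41 between 0.003 and 0.0075 m and contact force between the fingers and weight_41 below 0.1 N and horizontal distance between weight_52 and rest_52 below 0.01 m and z of weight_52 in the frame of rest_52 between 0.003 and 0.0075 m and contact force between the fingers and weight_52 below 0.1 N); the robot touches nothing.
It fails at once if a weight is tipped over (more than 0.6 rad) (angle between any of weight_24, weight_32, weight_41, weight_52's own z axis and vertical above 0.6 rad).
It fails at once if a weight is dropped (falls free of the fingers at over 0.4 m/s, that is from more than about 10 mm) ((contact force between the fingers and weight_24 below 0.05 N and linear speed of weight_24 above 0.4 m/s and height (world z) of weight_24 above 0.007 m) or (contact force between the fingers and weight_32 below 0.05 N and linear speed of weight_32 above 0.4 m/s and height (world z) of weight_32 above 0.007 m) or (contact force between the fingers and weight_41 below 0.05 N and linear speed of weight_41 above 0.4 m/s and height (world z) of weight_41 above 0.007 m) or (contact force between the fingers and weight_52 below 0.05 N and linear speed of weight_52 above 0.4 m/s and height (world z) of weight_52 above 0.007 m)).
It fails at once if the star knob or the tee fitting is displaced by more than 30 mm (distance of any of star_knob, tee_fitting from where it was at the start of the episode above 0.03 m).
It also fails if it takes over 106 s, if anything falls off the work surface, if the arm or the gripper's body presses on something with over 40 N, if the wrist force passes 120 N, or if a joint passes its speed limit or range.

## Working session

There is one attempt and no reset: what is moved stays moved. The work goes in short steps, Python scripts to look and compute and a tool call to move; the robot and the scene stay as the last step left them, time stands still between calls to the robot, and variables do not carry over. Pictures are saved under pics/ and viewed, at most 14 in all, crops included, and the job is handed in when it is done.

Besides the shell and the picture viewer there is one more tool, called after ">>>" by a JSON object that holds its "name" and its "arguments", one argument or row to a line. servo_tool: Moves the arm, as the interface text tells. Its arguments: {"type":"object","properties":{"series":{"type":"array"},"claw":{"type":"number"},"grip_force":{"type":"number"}},"required":["series"]}

```bash
mkdir -p pics; cat > h.py <<'E'
import numpy as np, cv2
from station import telemetry, eyes, ticket, recognise, trace
def save(name,fn):
    im=eyes.grab_frame(name); cv2.imwrite('pics/'+fn,im[:,:,::-1]); return im
def P(cam):
    c=eyes.calibration(cam); R=cv2.Rodrigues(np.array(c['rvec'],float))[0]; return np.array(c['mtx']),R,np.array(c['tvec'],float).ravel()
def proj(cam,p):
    K,R,t=P(cam); q=K@(R@np.array(p)+t); return q[:2]/q[2]
def ray(cam,uv,z):
    K,R,t=P(cam); d=R.T@np.linalg.inv(K)@np.array([uv[0],uv[1],1.]); c=-R.T@t
    return c+d*(z-c[2])/d[2]
E
python3 - <<'E'
from h import *
save('scene','s0.png');save('top','t0.png')
for c in ('scene','top'):
    K,R,t=P(c);print(c,K[0,0],-R.T@t)
    for n in ['weight_24','weight_32','weight_41','weight_52','rest_24','rest_32','rest_41','rest_52','star_knob','tee_fitting']:
        print(c,n,[(np.round(d['position'],3).tolist(),round(d['conf'],2),proj(c,d['position']).astype(int).tolist()) for d in recognise(c,n)[:4]])
s=telemetry.get_state();print(s['t'],s['eef_pos'],s['ee_rot'],s['width'])
E
```

```text
scene 384.46840899054916 [-0.05013221  0.51018409  0.52280189]
scene weight_24 [([0.34, 0.171, 0.016], 0.73, [284, 285]), ([0.446, -0.146, 0.031], 0.72, [345, 191]), ([0.461, 0.107, 0.013], 0.71, [266, 243]), ([0.502, 0.156, 0.013], 0.65, [235, 247])]
scene weight_32 [([0.34, 0.171, 0.016], 0.73, [284, 285]), ([0.446, -0.146, 0.031], 0.72, [345, 191]), ([0.461, 0.107, 0.013], 0.71, [266, 243]), ([0.502, 0.156, 0.013], 0.65, [235, 247])]
scene weight_41 [([0.34, 0.171, 0.016], 0.73, [284, 285]), ([0.446, -0.146, 0.031], 0.72, [345, 191]), ([0.461, 0.107, 0.013], 0.71, [266, 243]), ([0.502, 0.156, 0.013], 0.65, [235, 247])]
scene weight_52 [([0.34, 0.171, 0.016], 0.73, [284, 285]), ([0.446, -0.146, 0.031], 0.72, [345, 191]), ([0.461, 0.107, 0.013], 0.71, [266, 243]), ([0.502, 0.156, 0.013], 0.65, [235, 247])]
scene rest_24 [([0.577, -0.027, 0.002], 0.81, [275, 202]), ([0.587, 0.115, 0.003], 0.75, [227, 226]), ([0.583, -0.295, 0.007], 0.65, [339, 163]), ([0.449, 0.001, 0.005], 0.62, [305, 226])]
scene rest_32 [([0.577, -0.027, 0.002], 0.81, [275, 202]), ([0.587, 0.115, 0.003], 0.75, [22
[... 1694 characters left out ...]
150]), ([0.446, -0.004, 0.001], 0.81, [288, 216]), ([0.591, 0.116, 0.009], 0.78, [234, 152]), ([0.574, -0.035, 0.008], 0.66, [301, 158])]
top rest_41 [([0.585, -0.293, 0.002], 0.91, [417, 150]), ([0.446, -0.004, 0.001], 0.81, [288, 216]), ([0.591, 0.116, 0.009], 0.78, [234, 152]), ([0.574, -0.035, 0.008], 0.66, [301, 158])]
top rest_52 [([0.585, -0.293, 0.002], 0.91, [417, 150]), ([0.446, -0.004, 0.001], 0.81, [288, 216]), ([0.591, 0.116, 0.009], 0.78, [234, 152]), ([0.574, -0.035, 0.008], 0.66, [301, 158])]
top star_knob []
top tee_fitting [([0.516, -0.227, 0.013], 0.59, [389, 182])]
1.1 [0.15965295 0.65584042 0.22655819] [-3.14157627e+00 -1.12388711e-05 -2.38760409e-01] 0.08794293088429776
```

```bash
python3 - <<'E'
import cv2
a=cv2.imread('pics/t0.png')[100:290,180:450];cv2.imwrite('pics/t0c.png',cv2.resize(a,None,fx=2.9,fy=2.9,interpolation=2))
a=cv2.imread('pics/s0.png')[120:320,180:400];cv2.imwrite('pics/s0c.png',cv2.resize(a,None,fx=3,fy=3,interpolation=2))
E
```

```text
(no output)
```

View pics/t0c.png

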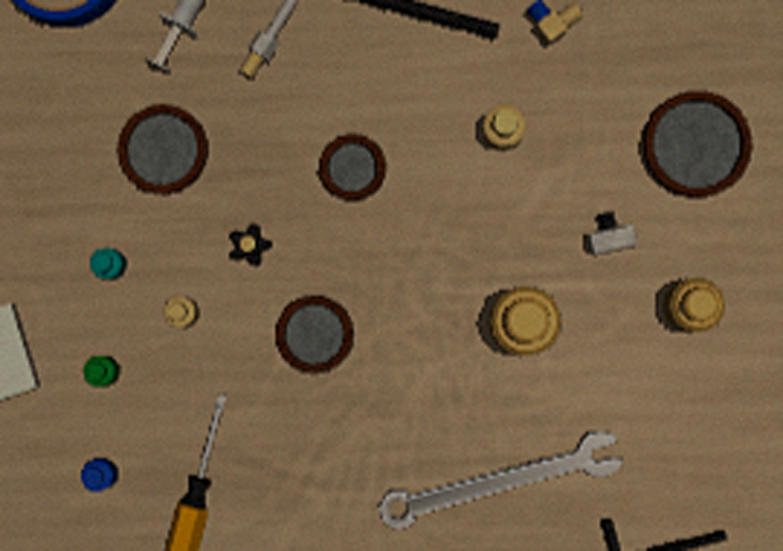

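View pics/s0c.png

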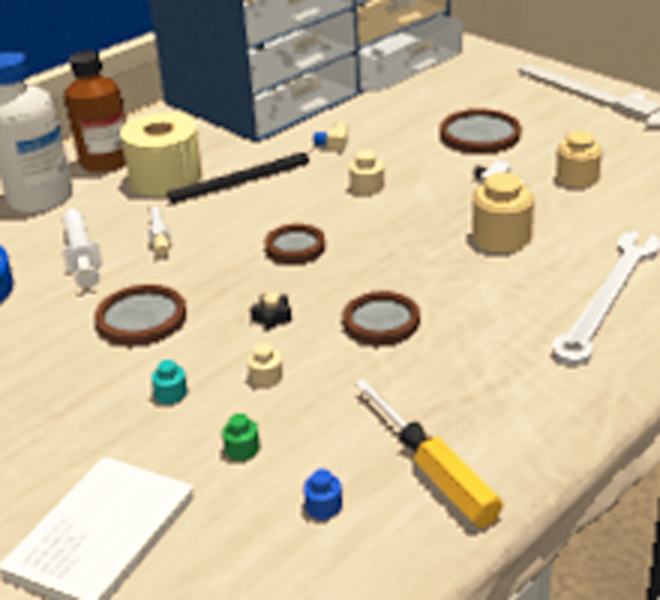

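The top crop shows, in full-picture pixels, the four brass weights: 52 at (361,211), 41 at (420,205), 32 at (353,144) and 24 at (242,208). The rests are 52 at (420,149), 41 at (236,151), 32 at (289,215) and 24 at (301,158).

weight_24 candidates in the top view: tan at (242,208), turquoise at (217,191), green at (215,228), blue at (214,263). The tan/brass one fits because the description excludes the coloured ones, and the enlarged crop above confirms it.

Next I measure the positions from both views by fitting silhouettes.

```bash
cat >> h.py <<'E'
from scipy.optimize import least_squares
W={'24':(.012,.022,.026),'32':(.016,.027,.034),'41':(.0205,.029,.044),'52':(.026,.039,.056)}
RR={'24':.026,'32':.030,'41':.035,'52':.041}
A=np.linspace(0,2*np.pi,48,endpoint=False)
def model(kind,s):
    c=lambda r,z:np.c_[r*np.cos(A),r*np.sin(A),0*A+z]
    if kind=='rest': return np.r_[c(RR[s],0),c(RR[s],.011)]
    r,b,h=W[s]; return np.r_[c(r,0),c(r,b),c(r*.6,h)]
def sil(cam,kind,s,p):
    K,R,t=P(cam); q=(model(kind,s)+p)@R.T+t; q=q@K.T; uv=(q[:,:2]/q[:,2:]).astype(np.float32)
    h=cv2.convexHull(uv); m=cv2.moments(h); return np.array([m['m10']/m['m00'],m['m01']/m['m00']]),m['m00']
def masks(cam,name):
    o=[]
    for d in trace(cam,name):
        h=cv2.convexHull(cv2.findNonZero(d['mask'].astype(np.uint8)));m=cv2.moments(d['mask'].astype(np.uint8),True)
        o.append((np.array([m['m10']/m['m00'],m['m01']/m['m00']]),m['m00'],d['conf']))
    return o
def locate(kind,s,g,M):
    # M: {cam: list of masks}; nearest mask centroid in each view
    obs={}
    for cam,ms in M.items():
        c,a=sil(cam,kind,s,np.r_[g,0]); 
        if not ms: continue
        k=min(ms,key=lambda m:np.linalg.norm(m[0]-c)); 
        if np.linalg.norm(k[0]-c)<12: obs[cam]=k; print('  ',cam,k[0].round(1),'area',k[1],'model',round(a),'conf',round(k[2],2))
    if 'top' not in obs: return None
    t1=least_squares(lambda p:sil('top',kind,s,np.r_[p,0])[0]-obs['top'][0],g,diff_step=1e-4,x_scale=.1).x
    z=None
    if len(obs)==2:
        z=least_squares(lambda p:np.r_[tuple(sil(c,kind,s,p)[0]-obs[c][0] for c in obs)],np.r_[t1,0],diff_step=1e-3,x_scale=.1).x.round(4)
    return t1.round(4),z
E
python3 - <<'E'
from h import *
eyes.grab_frame('top');eyes.grab_frame('scene')
G={'weight':{'24':(361/1,0)}}
uv={'weight':{'24':(242,208),'32':(353,144),'41':(420,205),'52':(361,211)},'rest':{'24':(301,158),'32':(289,215),'41':(236,151),'52':(420,149)}}
for kind in uv:
    M={c:masks(c,kind+'_24') for c in('top','scene')}
    for s,p in uv[kind].items():
        print(kind,s); print(locate(kind,s,ray('top',p,.02 if kind=='weight' else .008)[:2],M))
for n in ('star_knob','tee_fitting'): print(n,[(m[0].round(),ray('top',m[0],.01).round(3)) for m in masks('top',n)])
print(ray('top',(180+249/2.9,100+244/2.9),.01))
E
```

```text
weight 24
   top [242.4 207.5] area 91.0 model 114 conf 0.4
(array([0.4671, 0.0981]), None)
weight 32
   top [353.5 144.3] area 165.0 model 199 conf 0.49
(array([ 0.6012, -0.1501]), None)
weight 41
   top [418.5 205.3] area 338.0 model 339 conf 0.69
   scene [372.5 173.3] area 229.0 model 255 conf 0.53
(array([ 0.4639, -0.2873]), array([ 0.4636, -0.2877, -0.0007]))
weight 52
   top [361.2 210.5] area 448.0 model 491 conf 0.64
   scene [346.9 190.8] area 458.0 model 491 conf 0.58
(array([ 0.4549, -0.1621]), array([ 0.455 , -0.1622, -0.001 ]))
rest 24
   top [301.  157.6] area 414.0 model 441 conf 0.64
   scene [277.4 201.5] area 243.0 model 254 conf 0.65
(array([ 0.5759, -0.0334]), array([ 0.5761, -0.0333, -0.0012]))
rest 32
   top [288.  215.1] area 583.0 model 586 conf 0.67
   scene [306.6 225.7] area 352.0 model 417 conf 0.59
(array([ 0.4483, -0.0024]), array([ 0.448 , -0.0027,  0.0005]))
rest 41
   scene [226.  224.8] area 511.0 model 540 conf 0.58
None
rest 52
   top [420.3 149.7] area 1064.0 model 1128 conf 0.91
   scene [339.2 164. ] area 359.0 model 361 conf 0.76
(array([ 0.5871, -0.2976]), array([ 0.5877, -0.2979, -0.0022]))
star_knob [(array([288., 215.]), array([ 0.447, -0.003,  0.01 ])), (array([266., 184.]), array([0.517, 0.045, 0.01 ]))]
tee_fitting [(array([390., 181.]), array([ 0.518, -0.229,  0.01 ])), (array([360., 211.]), array([ 0.455, -0.162,  0.01 ]))]
[0.51791435 0.0456256  0.01      ]
```

>>> {"name": "servo_tool", "arguments": {
  "series": [
    [[15.4,27.9,0,-0.12],[15.4,27.9,0,-0.119],[15.4,27.9,0,0],[15.4,27.9,0,0],[15.4,27.9,0,0],[15.4,27.9,0,0],[15.4,27.9,0,0],[15.4,27.9,0,0],[15.4,27.9,0,0],[15.4,27.9,0,0]]
  ],
  "claw": -0.3,
  "grip_force": 15
}}

```text
t: 2.33
eef_pos: [0.3037, 0.371, 0.2269]
ee_rot: [-3.141, -0.0, 0.001]
force: [1.2, 0.3, 0.0]
width: 0.0571
gripper_force: 0.0
```

>>> {"name": "servo_tool", "arguments": {
  "series": [
    [[17,28.5,5,0],[17,28.5,10,0],[17,28.5,15,0],[17,28.5,15,0],[17,28.5,15,0],[17,28.5,15,0],[17,28.5,15,0],[17,28.5,15,0],[17,28.5,15,0],[10,16.5,7,0]]
  ]
}}

```text
t: 3.17
eef_pos: [0.4665, 0.0967, 0.098]
ee_rot: [3.141, 0.002, -0.001]
force: [0.3, 0.9, 0.7]
width: 0.0569
gripper_force: 0.0
```

```bash
python3 - <<'E'
from h import *
s=telemetry.get_state();print(s['t'],s['eef_pos'],s['ee_rot'],s['q'])
a=save('scene','s1.png')[120:320,180:400];cv2.imwrite('pics/s1c.png',cv2.resize(a,None,fx=3,fy=3,interpolation=2)[:,:,::-1])
p=proj('scene',s['eef_pos']);print((p-[180,120])*3,(proj('scene',(.467,.098,.026))-[180,120])*3)
E
```

```text
3.1667 [0.46648507 0.09668943 0.09802669] [ 3.14068286e+00  1.55932977e-03 -1.13525431e-03] [ 6.18593528e-01  1.63410290e-01 -5.87413122e-01 -2.25401266e-04
 -8.21770701e-01  9.51221884e-01]
[254.5602002 261.7113218] [261.98721085 347.35738793]
```

View pics/s1c.png

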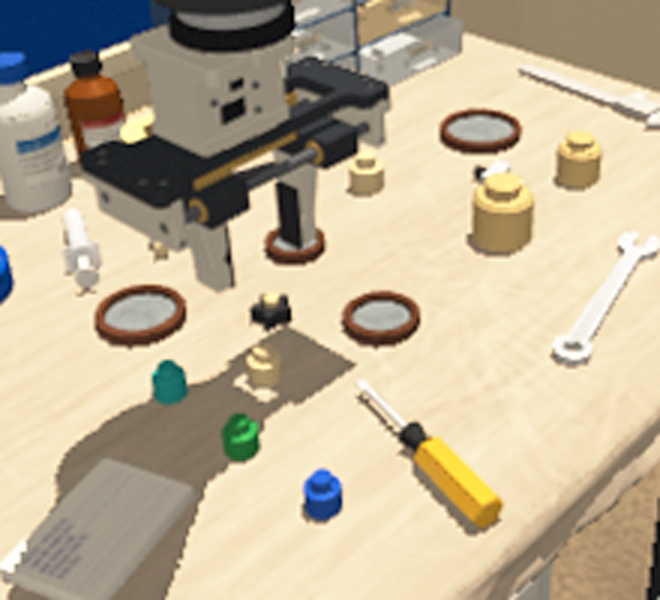

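The gripper straddles the line above the brass weight at crop (263,365), and the star and the turquoise piece are clear of the fingers. Next I descend.

>>> {"name": "servo_tool", "arguments": {
  "series": [
    [[0.5,-1,10,0],[0,0,16,0],[0,0,16,0],[0,0,16,0],[0,0,15,0],[0,0,10,0],[0,0,5.5,0],[0,0,0,0],[0,0,0,0],[0,0,0,0]]
  ]
}}

```text
t: 4.05
eef_pos: [0.4673, 0.1008, 0.0117]
ee_rot: [-3.141, -0.001, 0.0]
force: [0.4, -0.1, 0.4]
width: 0.0569
gripper_force: 0.0
```

>>> {"name": "servo_tool", "arguments": {
  "series": [
    [[0,0,0,0],[0,0,0,0],[0,0,0,0],[0,0,0,0],[0,0,0,0],[0,0,0,0],[0,0,0,0],[0,0,0,0],[0,0,0,0],[0,0,0,0]]
  ],
  "claw": 1,
  "grip_force": 12
}}

```text
t: 4.88
eef_pos: [0.4668, 0.1004, 0.0111]
ee_rot: [3.142, -0.0, 0.0]
force: [0.5, -1.0, 2.4]
width: 0.0232
gripper_force: 12.0
```

>>> {"name": "servo_tool", "arguments": {
  "series": [
    [[0,0,-4,0],[0,0,-10,0],[0,0,-15,0],[5,6,-15,0],[12,14,-6,0],[16,20,0,0],[16,20,0,0],[16,20,0,0],[16,20,0,0],[13,16,0,0]]
  ]
}}

```text
t: 5.72
eef_pos: [0.5616, -0.0169, 0.061]
ee_rot: [3.142, 0.0, -0.0]
force: [0.4, 0.5, -0.4]
width: 0.0231
gripper_force: 12.0
```

>>> {"name": "servo_tool", "arguments": {
  "series": [
    [[9,11,0,0],[5,6,0,0],[1,0.5,0,0],[0,0,6,0],[0,0,8,0],[0,0,6,0],[0,0,2,0],[0,0,0,0],[0,0,0,0],[0,0,0,0]]
  ]
}}

```text
t: 6.55
eef_pos: [0.576, -0.0328, 0.0393]
ee_rot: [-3.142, -0.0, 0.001]
force: [-0.5, -0.6, 0.1]
width: 0.0228
gripper_force: 12.0
```

```bash
python3 - <<'E'
from h import *
s=telemetry.get_state();e=s['eef_pos'];print(s['t'],e,s['width'],s['force'])
for c in('top','scene'):
    a=save(c,c+'2.png'); p=proj(c,e); x,y=(p-[45,45]).astype(int); cv2.imwrite(f'pics/{c}2c.png',cv2.resize(a[y:y+100,x:x+90],None,fx=4.5,fy=5,interpolation=2)[:,:,::-1])
    for k in('weight_24','rest_24'): print(c,k,[(m[0].round(1),m[1],round(m[2],2)) for m in masks(c,k) if np.linalg.norm(m[0]-p)<40])
    print(p,sil(c,'weight','24',[e[0],e[1],e[2]-.0105]),sil(c,'rest','24',[.576,-.0334,0]))
a=cv2.imread('pics/top2c.png');b=cv2.imread('pics/scene2c.png');cv2.imwrite('pics/m2.png',np.hstack([a[:min(len(a),len(b))],b[:min(len(a),len(b))]])[:600,:800])
E
```

```text
6.55 [ 0.57597612 -0.03276219  0.03926266] 0.0228244184435005 [-0.51840138 -0.59250017  0.14098192]
top weight_24 []
top rest_24 []
[299.76967909 155.22434365] (array([299.71526089, 155.09588307]), 116.85252984752879) (array([301.06414338, 157.53940429]), 440.7891772449948)
scene weight_24 [(array([301.5, 177.6]), 152.0, 0.55)]
scene rest_24 [(array([277.4, 201.5]), 224.0, 0.64)]
[276.31115909 189.58254604] (array([276.27788423, 189.30570605]), 113.99263453716412) (array([277.47374615, 201.11813981]), 253.23793582781218)
```

View pics/m2.png

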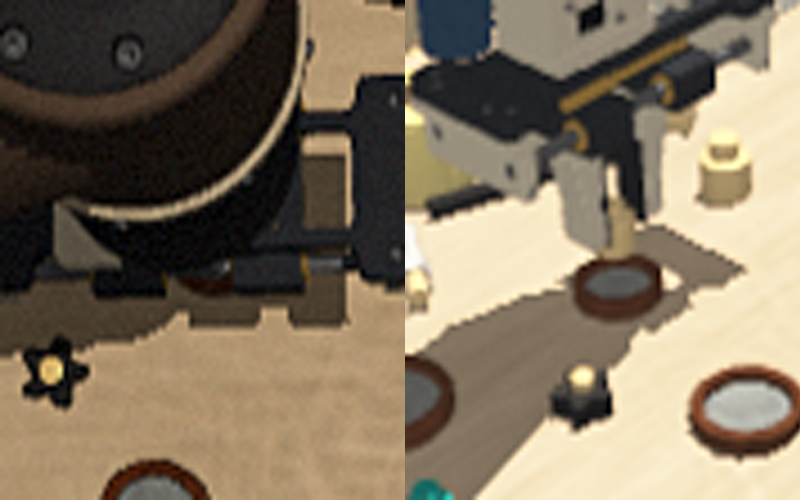

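The scene crop shows the weight upright in the fingers above rest_24 at (277,201). Next I lower it, slowly at the end.

>>> {"name": "servo_tool", "arguments": {
  "series": [
    [[0,0.6,5,0],[0,0,6,0],[0,0,5,0],[0,0,3,0],[0,0,2,0],[0,0,1.5,0],[0,0,0.7,0],[0,0,0,0],[0,0,0,0],[0,0,0,0]]
  ]
}}

```text
t: 7.68
eef_pos: [0.5757, -0.0338, 0.0161]
ee_rot: [3.141, 0.0, 0.0]
force: [-2.1, -0.3, 3.7]
width: 0.0231
gripper_force: 12.0
```

>>> {"name": "servo_tool", "arguments": {
  "series": [
    [[0,0,0,0],[0,0,0,0],[0,0,0,0],[0,0,0,0],[0,0,0,0],[0,0,-6,0],[0,0,-15,0],[0,0,-20,0],[0,0,-22,0],[0,0,-22,0]]
  ],
  "claw": -0.2
}}

```text
t: 8.52
eef_pos: [0.5757, -0.0337, 0.102]
ee_rot: [3.141, 0.0, 0.0]
force: [0.5, -1.1, 0.2]
width: 0.0527
gripper_force: 0.0
```

>>> {"name": "servo_tool", "arguments": {
  "series": [
    [[-12.1,12.8,0,0],[-12.1,12.8,0,0],[-12.1,12.8,0,0],[-12.1,12.8,0,0],[-12.1,12.8,0,0],[-12.1,12.8,0,0],[-12.1,12.8,0,0],[-12.1,12.8,0,0],[-12.1,12.8,0,0],[-12.1,12.8,0,0]]
  ],
  "claw": -1
}}

```text
t: 9.35
eef_pos: [0.4535, -0.163, 0.1008]
ee_rot: [3.142, 0.0, -0.0]
force: [0.1, 0.3, -0.9]
width: 0.0877
gripper_force: 0.0
```

```bash
python3 - <<'E'
from h import *
eyes.grab_frame('scene');eyes.grab_frame('top')
s=telemetry.get_state();print(s['t'],s['eef_pos'],s['width'])
M={c:masks(c,'weight_24') for c in('top','scene')}
for z,g in(('24',(.576,-.033)),('32',(.601,-.15)),('41',(.464,-.287)),('52',(.455,-.162))): print(z,locate('weight',z,np.array(g),M))
M={c:masks(c,'rest_24') for c in('top','scene')}
print(locate('rest','41',np.array([.59,.11]),M))
E
```

```text
9.45 [ 0.45233317 -0.16348752  0.10070117] 0.08760326766381554
   top [301.4 157.4] area 294.0 model 109 conf 0.49
   scene [277.4 197.4] area 105.0 model 110 conf 0.65
24 (array([ 0.5753, -0.0345]), array([ 0.575 , -0.0343,  0.0048]))
   top [353.5 143.5] area 205.0 model 199 conf 0.57
   scene [301.1 177.3] area 159.0 model 160 conf 0.5
32 (array([ 0.603 , -0.1502]), array([ 6.031e-01, -1.500e-01,  3.000e-04]))
   scene [372.4 173.5] area 239.0 model 256 conf 0.68
41 None
   scene [346.6 191.1] area 470.0 model 490 conf 0.72
52 None
   top [235.8 151.3] area 818.0 model 793 conf 0.67
   scene [226.1 224.9] area 500.0 model 541 conf 0.95
(array([0.5938, 0.1129]), array([ 0.5938,  0.113 , -0.0007]))
```

weight_24 measures at (0.575, -0.034), z = 4.8 mm, so it is seated. Next is weight_52.

>>> {"name": "servo_tool", "arguments": {
  "series": [
    [[2.5,-1,8,0],[0,0,14,0],[0,0,16,0],[0,0,16,0],[0,0,15,0],[0,0,12,0],[0,0,6,0],[0,0,1,0],[0,0,0,0],[0,0,0,0]]
  ]
}}

```text
t: 10.48
eef_pos: [0.4579, -0.1606, 0.0132]
ee_rot: [3.142, -0.001, 0.001]
force: [-0.5, -0.0, 0.3]
width: 0.0878
gripper_force: 0.0
```

>>> {"name": "servo_tool", "arguments": {
  "series": [
    [[0,0,0,0],[0,0,0,0],[0,0,0,0],[0,0,0,0],[0,0,0,0],[0,0,0,0],[0,0,0,0],[0,0,0,0],[0,0,0,0],[0,0,0,0]]
  ],
  "claw": 1,
  "grip_force": 45
}}

```text
t: 11.32
eef_pos: [0.4575, -0.1606, 0.013]
ee_rot: [-3.142, -0.0, 0.0]
force: [-0.2, 3.0, 4.0]
width: 0.0513
gripper_force: 45.0
```

>>> {"name": "servo_tool", "arguments": {
  "series": [
    [[0,0,-3,0],[0,0,-8,0],[0,0,-13,0],[0,0,-16,0],[0,0,-16,0],[3,3,-12,0],[8,8,-4,0],[14,15,0,0],[18,19,0,0],[18,19,0,0]]
  ]
}}

```text
t: 12.15
eef_pos: [0.518, -0.2251, 0.085]
ee_rot: [-3.141, 0.001, 0.001]
force: [1.3, 0.5, -7.1]
width: 0.0509
gripper_force: 45.0
```

>>> {"name": "servo_tool", "arguments": {
  "series": [
    [[18,19,0,0],[18,19,0,0],[16,17,0,0],[11,11,0,0],[6,6,0,0],[2,1,0,0],[0,0,5,0],[0,0,10,0],[0,0,10,0],[0,0,5,0]]
  ]
}}

```text
t: 12.98
eef_pos: [0.5877, -0.2966, 0.0527]
ee_rot: [-3.14, 0.003, 0.0]
force: [-0.6, 1.0, -7.8]
width: 0.0507
gripper_force: 45.0
```

```bash
python3 - <<'E'
from h import *
eyes.grab_frame('scene')
s=telemetry.get_state();e=s['eef_pos'];print(s['t'],e,s['width'],s['force'])
p=proj('scene',e)
for k in('weight_52','rest_52'): print(k,[(m[0].round(1),m[1],round(m[2],2)) for m in masks('scene',k) if np.linalg.norm(m[0]-p)<40])
print(sil('scene','weight','52',[e[0]-.002,e[1],e[2]-.013]),sil('scene','rest','52',[.587,-.2976,0]))
E
```

```text
13.0333 [ 0.58735781 -0.2965804   0.05199631] 0.05102420740619774 [-0.04927966  0.26969181 -9.30566198]
weight_52 [(array([342.3, 146.1]), 274.0, 0.75)]
rest_52 [(array([339.3, 163.7]), 335.0, 0.87)]
(array([339.94194271, 145.66689994]), 378.3021813938394) (array([339.475744  , 163.46752929]), 360.7066083380487)
```

>>> {"name": "servo_tool", "arguments": {
  "series": [
    [[1.5,1,6,0],[0,0,8,0],[0,0,7,0],[0,0,5,0],[0,0,3,0],[0,0,2,0],[0,0,1.5,0],[0,0,1,0],[0,0,0.5,0],[0,0,0,0]]
  ]
}}

```text
t: 13.97
eef_pos: [0.591, -0.2987, 0.021]
ee_rot: [3.142, -0.0, 0.0]
force: [0.1, -0.4, -6.6]
width: 0.0509
gripper_force: 45.0
```

>>> {"name": "servo_tool", "arguments": {
  "series": [
    [[-1,-0.5,1,0],[0,0,1,0],[0,0,0.7,0],[0,0,0.5,0],[0,0,0,0],[0,0,0,0],[0,0,0,0],[0,0,0,0],[0,0,0,0],[0,0,0,0]]
  ]
}}

```text
t: 14.8
eef_pos: [0.5899, -0.2982, 0.0181]
ee_rot: [3.142, -0.0, 0.0]
force: [-3.6, 2.4, 2.3]
width: 0.051
gripper_force: 45.0
```

>>> {"name": "servo_tool", "arguments": {
  "series": [
    [[0,0,0,0],[0,0,0,0],[0,0,0,0],[0,0,0,0],[0,0,0,0],[0,0,-10,0],[0,0,-18,0],[0,0,-20,0],[0,0,-20,0],[0,0,-14,0]]
  ],
  "claw": -1
}}

```text
t: 15.63
eef_pos: [0.5908, -0.2985, 0.1025]
ee_rot: [3.141, -0.002, 0.001]
force: [1.4, -0.2, -0.6]
width: 0.0877
gripper_force: 0.0
```

>>> {"name": "servo_tool", "arguments": {
  "series": [
    [[-8,-0.5,0,0],[-16,-1.5,0,0],[-18,-1.5,0,0],[-18,-1.5,0,0],[-18,-1.5,0,0],[-18,-1.5,0,0],[-16,-1.5,0,0],[-10,-1,0,0],[-4,-0.5,0,0],[0,0,0,0]]
  ]
}}

```text
t: 16.47
eef_pos: [0.4635, -0.2872, 0.1001]
ee_rot: [3.141, -0.001, -0.0]
force: [0.2, -0.6, 0.4]
width: 0.0874
gripper_force: 0.0
```

```bash
python3 - <<'E'
from h import *
eyes.grab_frame('scene');eyes.grab_frame('top')
s=telemetry.get_state();print(s['t'],s['eef_pos'],s['width'])
M={c:masks(c,'weight_24') for c in('top','scene')}
for z,g in(('52',(.587,-.298)),('41',(.464,-.287))): print(z,locate('weight',z,np.array(g),M))
E
```

```text
16.5667 [ 0.46474062 -0.2873946   0.09997959] 0.0873949379166948
   scene [339.8 156.3] area 317.0 model 363 conf 0.8
52 None
   scene [372.5 173.1] area 241.0 model 256 conf 0.54
41 None
```

>>> {"name": "servo_tool", "arguments": {
  "series": [
    [[0,0,8,0],[0,0,14,0],[0,0,16,0],[0,0,16,0],[0,0,15,0],[0,0,12,0],[0,0,7,0],[0,0,1.5,0],[0,0,0,0],[0,0,0,0]]
  ]
}}

```text
t: 17.5
eef_pos: [0.4644, -0.2873, 0.0104]
ee_rot: [3.141, -0.0, 0.0]
force: [-0.0, 1.0, 0.6]
width: 0.0879
gripper_force: 0.0
```

>>> {"name": "servo_tool", "arguments": {
  "series": [
    [[0,0,0,0],[0,0,0,0],[0,0,0,0],[0,0,0,0],[0,0,0,0],[0,0,0,0],[0,0,0,0],[0,0,0,0],[0,0,0,0],[0,0,0,0]]
  ],
  "claw": 1,
  "grip_force": 30
}}

```text
t: 18.33
eef_pos: [0.4639, -0.2872, 0.0102]
ee_rot: [-3.142, 0.0, 0.0]
force: [0.0, -0.4, 1.5]
width: 0.0397
gripper_force: 30.0
```

>>> {"name": "servo_tool", "arguments": {
  "series": [
    [[0,0,-4,0],[0,0,-11,0],[0,0,-17,0],[0,0,-18,0],[0,0,-15,0],[2,-6,-8,0],[5,-15,-2,0],[8,-24,0,0],[9,-28,0,0],[9,-28,0,0]]
  ]
}}

```text
t: 19.17
eef_pos: [0.4963, -0.1849, 0.0846]
ee_rot: [-3.141, 0.001, -0.001]
force: [0.6, -0.0, -5.4]
width: 0.0402
gripper_force: 30.0
```

>>> {"name": "servo_tool", "arguments": {
  "series": [
    [[10,-32,0,0],[10,-32,0,0],[10,-32,0,0],[10,-32,0,0],[10,-32,0,0],[10,-32,0,0],[10,-32,0,0],[10,-28,0,0],[7,-22,0,0],[5,-14,0,0]]
  ]
}}

```text
t: 20.0
eef_pos: [0.5887, 0.1045, 0.0843]
ee_rot: [3.142, 0.001, 0.002]
force: [-0.3, -1.0, -4.0]
width: 0.0398
gripper_force: 30.0
```

```bash
python3 - <<'E'
from h import *
s=telemetry.get_state();print(s['t'],s['eef_pos'],s['ee_rot'],s['width'],s['force'])
save('top','t3.png');save('scene','s3.png')
s=telemetry.get_state();print(s['eef_pos'])
M={c:masks(c,'weight_24') for c in('top','scene')}
for z,g in(('52',(.587,-.298)),('24',(.576,-.033)),('32',(.603,-.15))): print(z,locate('weight',z,np.array(g),M))
M={c:masks(c,'rest_24') for c in('top','scene')}
print(locate('rest','41',np.array([.594,.113]),M))
E
```

```text
20.0 [0.58873333 0.10452138 0.08431062] [3.14151980e+00 9.78612613e-04 1.57991545e-03] 0.039783420907595804 [-0.34653531 -1.0124722  -4.0126954 ]
[0.5890357  0.10416536 0.08436755]
   top [423.  147.8] area 554.0 model 573 conf 0.55
   scene [339.8 156.9] area 368.0 model 363 conf 0.83
52 (array([ 0.5885, -0.2998]), array([ 0.5881, -0.2996,  0.0014]))
   scene [277.3 197.3] area 86.0 model 110 conf 0.67
24 None
   top [353.3 143.6] area 187.0 model 199 conf 0.71
32 (array([ 0.6028, -0.1496]), None)
   top [232.6 162. ] area 86.0 model 793 conf 0.56
   scene [226.2 225. ] area 530.0 model 541 conf 0.95
(array([0.5697, 0.1204]), array([0.5713, 0.121 , 0.0129]))
```

>>> {"name": "servo_tool", "arguments": {
  "series": [
    [[3,-5,2,0],[2,-4,6,0],[0,0,10,0],[0,0,12,0],[0,0,12,0],[0,0,9,0],[0,0,6,0],[0,0,4,0],[0,0,2,0],[0,0,0,0]]
  ]
}}

```text
t: 21.13
eef_pos: [0.5938, 0.1107, 0.0218]
ee_rot: [3.141, 0.0, 0.0]
force: [0.4, -0.3, -4.5]
width: 0.0399
gripper_force: 30.0
```

>>> {"name": "servo_tool", "arguments": {
  "series": [
    [[0,0,2,0],[0,0,1.5,0],[0,0,1,0],[0,0,1,0],[0,0,0.5,0],[0,0,0,0],[0,0,0,0],[0,0,0,0],[0,0,0,0],[0,0,0,0]]
  ]
}}

```text
t: 21.97
eef_pos: [0.5939, 0.1108, 0.0162]
ee_rot: [-3.142, -0.0, 0.0]
force: [0.2, -0.3, -4.2]
width: 0.0397
gripper_force: 30.0
```

>>> {"name": "servo_tool", "arguments": {
  "series": [
    [[0,0,0.7,0],[0,0,0.7,0],[0,0,0.3,0],[0,0,0,0],[0,0,0,0],[0,0,0,0],[0,0,0,0],[0,0,0,0],[0,0,0,0],[0,0,0,0]]
  ]
}}

```text
t: 22.8
eef_pos: [0.594, 0.1109, 0.0152]
ee_rot: [-3.141, -0.001, 0.0]
force: [-3.4, -0.0, 5.3]
width: 0.04
gripper_force: 30.0
```

Touched down on the well floor. Release, then weight_32.

>>> {"name": "servo_tool", "arguments": {
  "series": [
    [[0,0,0,0],[0,0,0,0],[0,0,0,0],[0,0,0,0],[0,0,0,0],[0,0,-10,0],[0,0,-18,0],[0,0,-20,0],[0,0,-20,0],[0,0,-16,0]]
  ],
  "claw": -0.6
}}

```text
t: 23.63
eef_pos: [0.5943, 0.111, 0.1008]
ee_rot: [-3.141, -0.002, 0.0]
force: [0.5, 0.4, -0.4]
width: 0.07
gripper_force: 0.0
```

>>> {"name": "servo_tool", "arguments": {
  "series": [
    [[0,14,0,0],[1,26,0,0],[1,34,0,0],[1,34,0,0],[1,34,0,0],[1,34,0,0],[1,34,0,0],[1,30,0,0],[1,15,0,0],[0,6,0,0]]
  ]
}}

```text
t: 24.47
eef_pos: [0.6015, -0.153, 0.0986]
ee_rot: [3.141, 0.0, -0.002]
force: [0.4, 0.0, 0.6]
width: 0.0703
gripper_force: 0.0
```

```bash
python3 - <<'E'
from h import *
eyes.grab_frame('scene');eyes.grab_frame('top')
s=telemetry.get_state();print(s['t'],s['eef_pos'],s['width'])
M={c:masks(c,'weight_24') for c in('top','scene')}
for z,g in(('41',(.594,.112)),('32',(.602,-.15)),('24',(.576,-.033))): print(z,locate('weight',z,np.array(g),M))
E
```

```text
24.5667 [ 0.60152713 -0.15134084  0.09848561] 0.0700990256959785
   scene [226.2 218. ] area 370.0 model 377 conf 0.66
41 None
   top [353.3 148.1] area 61.0 model 199 conf 0.55
   scene [301.8 178.3] area 141.0 model 160 conf 0.51
32 (array([ 0.5927, -0.1494]), array([ 0.5944, -0.1479,  0.0007]))
   top [301.1 157.2] area 95.0 model 109 conf 0.59
24 (array([ 0.5759, -0.0338]), None)
```

>>> {"name": "servo_tool", "arguments": {
  "series": [
    [[0.5,-1,8,0],[0,0,14,0],[0,0,16,0],[0,0,16,0],[0,0,15,0],[0,0,11,0],[0,0,6,0],[0,0,2,0],[0,0,0,0],[0,0,0,0]]
  ]
}}

```text
t: 25.5
eef_pos: [0.6029, -0.149, 0.011]
ee_rot: [3.141, -0.001, 0.001]
force: [-0.1, 0.3, 0.9]
width: 0.0698
gripper_force: 0.0
```

>>> {"name": "servo_tool", "arguments": {
  "series": [
    [[0,0,0,0],[0,0,0,0],[0,0,0,0],[0,0,0,0],[0,0,0,0],[0,0,0,0],[0,0,0,0],[0,0,0,0],[0,0,0,0],[0,0,0,0]]
  ],
  "claw": 1,
  "grip_force": 20
}}

```text
t: 26.33
eef_pos: [0.6024, -0.1491, 0.0105]
ee_rot: [-3.142, 0.0, 0.0]
force: [-0.9, 1.7, 1.9]
width: 0.0307
gripper_force: 20.0
```

>>> {"name": "servo_tool", "arguments": {
  "series": [
    [[0,0,-4,0],[0,0,-11,0],[0,0,-16,0],[0,0,-16,0],[0,0,-12,0],[-5,-5,-6,0],[-12,-11,0,0],[-18,-17,0,0],[-18,-17,0,0],[-18,-17,0,0]]
  ]
}}

```text
t: 27.17
eef_pos: [0.5298, -0.0816, 0.0753]
ee_rot: [-3.141, 0.001, -0.001]
force: [-0.1, 0.2, -1.8]
width: 0.0305
gripper_force: 20.0
```

>>> {"name": "servo_tool", "arguments": {
  "series": [
    [[-18,-17,0,0],[-18,-17,0,0],[-18,-17,0,0],[-15,-14.5,0,0],[-9,-9,0,0],[-4,-4,0,0],[-1,-1,5,0],[0,0,10,0],[0,0,8,0],[0,0,4,0]]
  ]
}}

```text
t: 28.0
eef_pos: [0.448, -0.0032, 0.0472]
ee_rot: [3.141, 0.001, -0.0]
force: [-0.2, -0.1, -1.6]
width: 0.0306
gripper_force: 20.0
```

```bash
python3 - <<'E'
from h import *
eyes.grab_frame('scene')
s=telemetry.get_state();e=s['eef_pos'];print(s['t'],e,s['width'],s['force'])
p=proj('scene',e)
for k in('weight_32','rest_32'): print(k,[(m[0].round(1),m[1],round(m[2],2)) for m in masks('scene',k) if np.linalg.norm(m[0]-p)<40])
print(sil('scene','weight','32',[e[0],e[1],e[2]-.0105]),sil('scene','rest','32',[.448,-.0025,0]))
E
```

```text
28.05 [ 0.44764826 -0.00337029  0.04679608] 0.03059800433538275 [-1.02366706  0.20704781 -1.96052587]
weight_32 [(array([308.6, 209.2]), 180.0, 0.69), (array([306.2, 226.1]), 401.0, 0.35)]
rest_32 [(array([306.7, 226.2]), 390.0, 0.65)]
(array([306.06508899, 209.117864  ]), 242.71468007797375) (array([306.35735078, 225.86776083]), 418.74757679435425)
```

>>> {"name": "servo_tool", "arguments": {
  "series": [
    [[0,-0.7,5,0],[0,0,8,0],[0,0,6,0],[0,0,4,0],[0,0,3,0],[0,0,2,0],[0,0,1.5,0],[0,0,0,0],[0,0,0,0],[0,0,0,0]]
  ]
}}

```text
t: 28.98
eef_pos: [0.4485, -0.0019, 0.0192]
ee_rot: [-3.141, -0.0, 0.0]
force: [-0.3, 0.2, -1.8]
width: 0.0303
gripper_force: 20.0
```

>>> {"name": "servo_tool", "arguments": {
  "series": [
    [[0,0,0.7,0],[0,0,0.5,0],[0,0,0.4,0],[0,0,0,0],[0,0,0,0],[0,0,0,0],[0,0,0,0],[0,0,0,0],[0,0,0,0],[0,0,0,0]]
  ]
}}

```text
t: 29.82
eef_pos: [0.4483, -0.002, 0.0174]
ee_rot: [3.142, 0.0, 0.0]
force: [0.2, 0.4, -1.0]
width: 0.0304
gripper_force: 20.0
```

>>> {"name": "servo_tool", "arguments": {
  "series": [
    [[0,0,0.7,0],[0,0,0.6,0],[0,0,0.5,0],[0,0,0.3,0],[0,0,0,0],[0,0,0,0],[0,0,0,0],[0,0,0,0],[0,0,0,0],[0,0,0,0]]
  ]
}}

```text
t: 30.65
eef_pos: [0.4483, -0.002, 0.0154]
ee_rot: [3.142, -0.0, 0.0]
force: [-1.6, 0.5, 5.9]
width: 0.0305
gripper_force: 20.0
```

Touched down on the well floor. Release, raise and retreat towards the start side for a clear view.

>>> {"name": "servo_tool", "arguments": {
  "series": [
    [[0,0,0,0],[0,0,0,0],[0,0,0,0],[0,0,0,0],[0,0,0,0],[0,0,-10,0],[0,0,-20,0],[0,0,-30,0],[0,0,-30,0],[0,0,-25,0]]
  ],
  "claw": -0.5
}}

```text
t: 31.48
eef_pos: [0.4485, -0.002, 0.1321]
ee_rot: [-3.142, -0.001, 0.0]
force: [0.7, 0.9, 0.2]
width: 0.0657
gripper_force: 0.0
```

>>> {"name": "servo_tool", "arguments": {
  "series": [
    [[0,-15,-10,0],[0,-30,-10,0],[0,-30,-10,0],[0,-30,-10,0],[0,-30,-10,0],[0,-30,0,0],[-5,-30,0,0],[-10,-30,0,0],[-15,-30,0,0],[-15,-30,0,0]]
  ]
}}

```text
t: 32.32
eef_pos: [0.4025, 0.2843, 0.1801]
ee_rot: [3.142, 0.0, -0.0]
force: [0.0, 0.7, 0.5]
width: 0.0658
gripper_force: 0.0
```

>>> {"name": "servo_tool", "arguments": {
  "series": [
    [[-15,-30,0,0],[-15,-30,0,0],[-15,-30,0,0],[-15,-30,0,0],[-15,-30,0,0],[-15,-30,0,0],[-10,-25,0,0],[-5,-15,0,0],[0,0,0,0],[0,0,0,0]]
  ]
}}

```text
t: 33.15
eef_pos: [0.2979, 0.5031, 0.1796]
ee_rot: [3.14, 0.0, 0.001]
force: [-0.0, -0.8, 0.1]
width: 0.0657
gripper_force: 0.0
```

```bash
python3 - <<'E'
from h import *
a=save('top','t4.png');b=save('scene','s4.png')
a=a[100:290,180:450];cv2.imwrite('pics/t4c.png',cv2.resize(a,None,fx=2.9,fy=2.9,interpolation=2)[:,:,::-1])
s=telemetry.get_state();print(s['t'],s['eef_pos'],s['width'])
T={'24':(.576,-.0334),'32':(.448,-.0025),'41':(.594,.113),'52':(.5873,-.2977)}
M={c:masks(c,'weight_24') for c in('top','scene')}
for z in T: print(z,T[z],locate('weight',z,np.array(T[z]),M))
E
```

```text
33.25 [0.2984498  0.50208873 0.17997383] 0.06590866331447887
   top [301.5 157. ] area 102.0 model 109 conf 0.5
24 (0.576, -0.0334) (array([ 0.5763, -0.0348]), None)
   top [288.1 215.8] area 116.0 model 184 conf 0.65
   scene [306.2 220.8] area 223.0 model 232 conf 0.5
32 (0.448, -0.0025) (array([ 0.4466, -0.0033]), array([ 0.4473, -0.0032,  0.0048]))
   top [236.3 149.9] area 303.0 model 331 conf 0.68
   scene [226.3 218.1] area 343.0 model 378 conf 0.66
41 (0.594, 0.113) (array([0.5949, 0.1097]), array([0.5945, 0.1091, 0.0028]))
   top [423.3 147.9] area 571.0 model 573 conf 0.57
   scene [340.  156.1] area 337.0 model 363 conf 0.71
52 (0.5873, -0.2977) (array([ 0.5881, -0.3006]), array([ 0.5873, -0.2996,  0.0041]))
```

View pics/t4c.png

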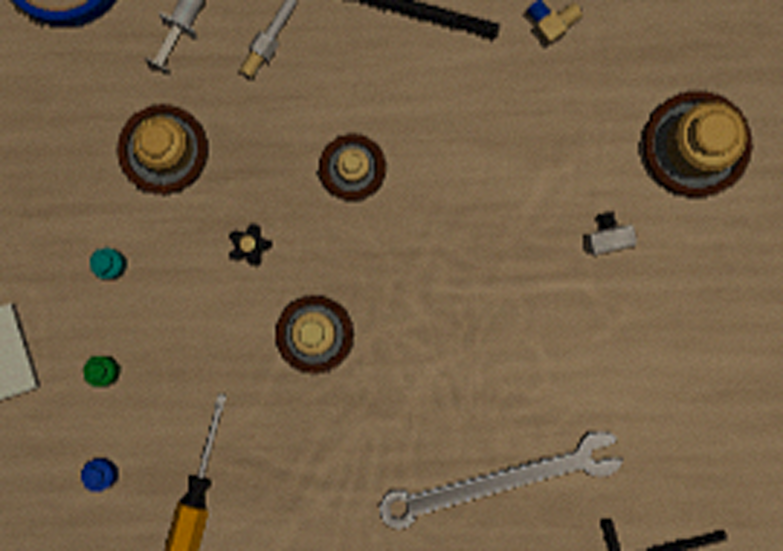

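All four weights stand in their own wells, with axis offsets of 4 mm or less. The knob at crop (249,244) and the tee at (610,238) have not moved.

```bash
python3 -c "from station import ticket;print(ticket.job_done())"
```

```text
the job is handed in; nothing more can be done
None
```

I put all four weights upright in their matching wells and let go of them, left the star knob and tee fitting where they were, and handed the job in; no verdict came back.

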